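Put the glassworker's forming tools into their nests

TASK

Tidy the glassworker's bench: put each of the four forming tools - the small brass cup mould, the wide dark dish mould, the grooved bead roller block and the handled paddle - into the wooden nest whose recess has its shape and size. Each must lie the way up it is now, fully down on the floor of its nest, and be let go. Leave the white jar and the steel trough where they are.

Things in the scene. Friction and masses are not known exactly. Their poses are not given: they have to be found in the camera images.
- optic_mould: Brass cup-shaped optic mould, 38 mm diameter, 40 mm tall, open 26 mm bore at the top, 0.13 to 0.25 kg. Loose on the table, upright; goes into the small round nest. Origin: centre of its underside; z up; yaw means nothing.
- dish_mould: Dark graphite dish mould, a low round cup 56 mm diameter, 22 mm tall, open 42 mm hollow on top, 0.08 to 0.17 kg. Loose on the table, upright; goes into the large round nest. Origin: centre of its underside; z up; yaw means nothing.
- bead_roller: Dark graphite bead roller: rectangular block 84 mm long (its x) by 38 mm wide (its y) by 18 mm tall, with three 7 mm deep grooves along x in its top face, 0.07 to 0.14 kg. Loose on the table, grooves up, yaw within 0.35 rad of 0; goes into the oblong nest (a half turn is the same). Best gripped across its width. Origin: centre of its underside; z up.
- paddle: Paddle 135 mm long along x, 0.08 to 0.15 kg: dark graphite blade 60 x 44 (y) x 18 mm thick, at x = 7.5 to 67.5 mm; round wooden handle, 16 mm thick, axis 9 mm up, to x = -67.5 mm. Centre of mass at x = 30 mm: grip the blade there, across y. Loose on the table, yaw within 0.35 rad of 0; goes into the paddle nest, blade in the wide part. Origin: mid-length, at underside height; z up.
- small_round_nest: Nest with a round recess 52 mm in diameter, outside diameter 68 mm, for the optic mould. Fixed pale wood, darker floor 4 mm above the table; rim 8 mm wide, top 8 mm above the table. Origin: centre of its underside, at table height; yaw means nothing.
- large_round_nest: Nest with a round recess 70 mm in diameter, outside diameter 86 mm, for the dish mould. Fixed pale wood, darker floor 4 mm above the table; rim 8 mm wide, top 8 mm above the table. Origin: centre of its underside, at table height; yaw means nothing.
- oblong_nest: Nest with a rectangular recess 98 mm (its x) by 52 mm (its y), outside 114 by 68 mm, for the bead roller, whose length goes along x. Fixed pale wood, darker floor 4 mm above the table; rim 8 mm wide, top 8 mm above the table. Yaw within 0.35 rad of 0. Origin: centre of its underside, at table height.
- paddle_nest: Nest with a recess in the paddle's outline: wide part 74 x 58 mm (x = 0.5 to 74.5 mm), handle slot 30 mm wide (x = -74.5 to 0.5 mm); outside 165 x 74 mm. Fixed pale wood, darker floor 4 mm above the table; rim 8 mm wide, top 8 mm above the table. Yaw within 0.35 rad of 0. Origin: mid-length, at table height; the paddle's origin belongs straight above it, same yaw.
- jar: Bystander: white lidded jar, 48 mm diameter, 58 mm tall, loose, at one side of the work. Origin: centre of its underside.
- trough: Bystander: bright steel trough, 120 by 56 mm, 32 mm tall, open at the top, loose, at the other side of the work. Origin: centre of its underside.
Not all that is in view belongs to the job. What is shaped like the bead_roller but orange or purple is not meant.

How it is judged:
By the outcome, as a careful person would: the job done as asked, in the order asked, and still so for the second after the job is handed in, with the robot touching nothing.
It also fails if it takes over 112 s, if anything falls off the work surface, if the arm or the gripper's body presses on something with over 40 N, if the wrist force passes 120 N, or if a joint passes its speed limit or range.

ROBOT

A 6-joint arm with a two-finger parallel gripper is mounted at the origin on the work surface. World frame = base frame: x ahead of the robot, y to its left, z up, the work surface at z = 0. Lengths are in m, angles in rad, forces in N, time in s.
With the tool pointing down it reaches from about 0.35 to 0.875 m from the base axis. Payload 15.5 kg.
Tool frame: the origin (TCP) lies midway between the tips of the shut fingers; the grasp point (between the pads) lies 19 mm behind it; z points along the fingers, y is the line along which they close (so a half turn about z gives the same grasp; the last joint's range is limited). The gripper opens to 85 mm and grips with 20 to 120 N. Pads are 22 mm wide; open, the fingers measure 114 mm over their backs; the gripper's body (76 mm by 85 mm) begins 54 mm behind the grasp point. The pads swing forward as they close: fully open they stand 13 mm farther back than shut.
Start: joints at [-1.331, 0.494, 1.345, -0, 1.302, -0.096], TCP at [0.206, -0.59, 0.231] pointing down, gripper open.
Joint ranges: [-2.91, 2.91], [-0.82, 2.16], [0.22, 2.67], [-1.22, 4.37], [0.12, 2.79], [-3.08, 3.08]. Speed limits (rad/s): [1.89, 1.89, 2.57, 3.01, 3.01, 3.01].

INTERFACE

Orientations are given as a 3x3 rotation matrix whose columns are the frame's x, y, z axes.
In Python, from cell import observe, capture, calibration, order, models gives the robot as it stands. The module is installed in compiled form; this text tells all that it offers.
- The arm moves only by the tool arm_command, never from a script. Its argument "targets" is a list of rows, each an object of numbers: "x", "y", "z": the shift along the tool's x, y, z in cm; "ax", "ay", "az": the turn, a rotation vector about the tool's x, y, z in degrees; "gripper": the finger opening in cm, from 0 to 8.54. A call has 1 to 10 rows; each row is the pose to reach, as a shift and turn from the pose commanded when the call began, along the tool's axes at that moment; what a row does not reach only later rows make up. A row lasts 1/10 s, in which the tool goes at most 50 mm and 8.59 degrees, less where a joint would pass 70% of its speed; a pose out of reach is approached as far as the arm can. A call with a gripper value outside its range is refused whole. The fingers move at their own pace and stop on an object; "grip_force" is the grip in N (left out, the last holds). Time passes only in rows, so rows that repeat a pose let the fingers close. It gives the time, the measured TCP pose, the force, the opening and the grip force at its end, in the units of the state.
- observe(): the state, without advancing time (a new reading comes with each control period).
- capture(name): name is "scene" or "top" or "wrist"; returns the picture (384x512x3 uint8, red, green, blue); there is no depth.
- calibration(name): a dict with "K" (3x3 intrinsics, pixels), "view" (4x4, takes a point from world to camera coordinates); the wrist camera has in their place "hand_eye" (4x4, takes a point from camera to tool coordinates, whose origin is the TCP and whose axes are the flange's). Camera axes: x right, y up, looking along -z (the intrinsics and any distortion apply to the point x, -y, -z); pixel columns grow to the right and rows downward; lengths in m; the calibration is good to about 2 mm. The wrist camera is an equidistant fisheye: a pixel r from the principal point sees the ray r / f radians off the axis. A picture is of the moment at which its call begins: read the wrist's pose just before it. calibration takes no time and is no camera call.
- order.sign_off(): hands the job in; it is judged then, once.
Trained networks look in the newest picture that a camera, given by its name, has taken for a name from the list of things; names that differ only in an ending like _2 or _b are one class to them, and where a whole thing is asked for, a point or a joint stands for the part that bears it (a point fixed in the world has none). Each returns a list of dicts, best first, with "score" (0 to 1); they miss things now and then, are a little off and sometimes report something else, mostly with a low value. They report only what shows in the picture. A call takes as long as a camera call. They do not tell look-alikes from the thing itself.
- models.find_in(query, camera): "location" ([row, column] in pixels, amid what is visible of it).
- models.place_of(query, camera): "location" ([row, column] in pixels: a listed point, or the origin of a listed thing).
The state is a dict: "t": time; "joint_positions": joint angles; "joint_velocities": joint speeds; "tau": joint torques, N m; "position": TCP position; "eef_rot": TCP orientation; "ft_force": force on the tool from outside, world axes, zero at the start; "torque": the same for the moment, N m; "opening": finger opening in m; "grasp_force": force on a finger pad.
Only numpy, scipy, OpenCV 4.12 (cv2) and the standard library are available. Lean on these libraries where they do the work, as an engineer would, in place of code of your own. Each camera call takes 0.05 s, during which the arm holds its last target. There are 200 camera calls.

## Working session

There is one attempt and no reset: what is moved stays moved. The work goes in short steps, Python scripts to look and compute and a tool call to move; the robot and the scene stay as the last step left them, time stands still between calls to the robot, and variables do not carry over. Pictures are saved under pics/ and viewed, at most 14 in all, crops included, and the job is handed in when it is done.

Besides the shell and the picture viewer there is one more tool, called after "Call:" by a JSON object that holds its "api" and its "payload", one argument or row to a line. arm_command: Moves the arm, as the interface text tells. Its arguments: {"type":"object","properties":{"targets":{"type":"array","items":{"type":"object","properties":{"x":{"type":"number"},"y":{"type":"number"},"z":{"type":"number"},"ax":{"type":"number"},"ay":{"type":"number"},"az":{"type":"number"},"gripper":{"type":"number"}}}},"grip_force":{"type":"number"}},"required":["targets"]}

```bash
mkdir -p pics
python3 - <<'E'
from cell import *
import cv2,numpy as np
s=observe();print(s['t'],s['position'],np.round(s['eef_rot'],3),s['opening'],s['ft_force'])
for n in('top','scene'):
    im=capture(n);cv2.imwrite(f'pics/{n}0.png',im[:,:,::-1]);c=calibration(n);print(n,c)
    for q in 'optic_mould dish_mould bead_roller paddle small_round_nest large_round_nest oblong_nest paddle_nest jar trough'.split():
        print(q,[(np.round(d['location']).astype(int).tolist(),round(d['score'],2)) for d in models.place_of(q,n)][:4])
print(calibration('wrist'))
E
```

```text
0.0 [ 0.20586098 -0.58973987  0.23067942] [[ 0.944  0.33  -0.   ]
 [ 0.33  -0.944  0.001]
 [ 0.    -0.001 -1.   ]] 0.08538926872996395 [ 0.21319277 -0.07996242 -0.17358322]
top {'K': array([[376.53160812,   0.        , 258.96256281],
       [  0.        , 376.53160812, 193.36198778],
       [  0.        ,   0.        ,   1.        ]]), 'view': array([[-0.01173363, -0.99967809,  0.02249511, -0.01812857],
       [ 0.99551441, -0.00956672,  0.09412515, -0.54138099],
       [-0.09387965,  0.02349864,  0.9953062 , -1.03860498],
       [ 0.        ,  0.        ,  0.        ,  1.        ]])}
optic_mould [([167, 167], 0.62), ([234, 221], 0.21)]
dish_mould [([166, 222], 0.78)]
bead_roller [([158, 376], 0.98), ([125, 302], 0.87), ([122, 347], 0.79), ([274, 390], 0.79)]
paddle [([232, 220], 0.9)]
small_round_nest [([168, 278], 0.95)]
large_round_nest [([230, 278], 0.95), ([226, 341], 0.29)]
oblong_nest [([232, 162], 0.6)]
paddle_nest [([226, 341], 0.89), ([166, 335], 0.3)]
jar [([218, 105], 0.6)]
trough [([208, 387], 0.72), ([219, 108], 0.21)]
scene {'K': array([[425.80630511,   0.        , 256
[... 623 characters left out ...]
nd_nest [([192, 259], 0.77), ([208, 301], 0.37)]
oblong_nest [([237, 356], 0.83)]
paddle_nest [([176, 205], 0.7), ([194, 260], 0.42)]
jar [([265, 414], 0.6)]
trough [([171, 154], 0.73)]
{'K': array([[297.31863964,   0.        , 254.6891094 ],
       [  0.        , 297.31863964, 189.90405361],
       [  0.        ,   0.        ,   1.        ]]), 'hand_eye': array([[-2.47428706e-04,  9.55021098e-01,  2.96537758e-01,
         7.59943397e-02],
       [ 9.99999955e-01,  1.85496729e-04,  2.36986363e-04,
        -1.24757551e-03],
       [ 1.71320193e-04,  2.96537803e-01, -9.55021100e-01,
        -1.43189378e-01],
       [ 0.00000000e+00,  0.00000000e+00,  0.00000000e+00,
         1.00000000e+00]])}
```

Run:
```python
import cv2
im=cv2.imread('pics/top0.png')[90:300,80:430];cv2.imwrite('pics/top0c.png',cv2.resize(im,(800,480),interpolation=cv2.INTER_CUBIC))
```

```text
(no output)
```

View pics/top0c.png

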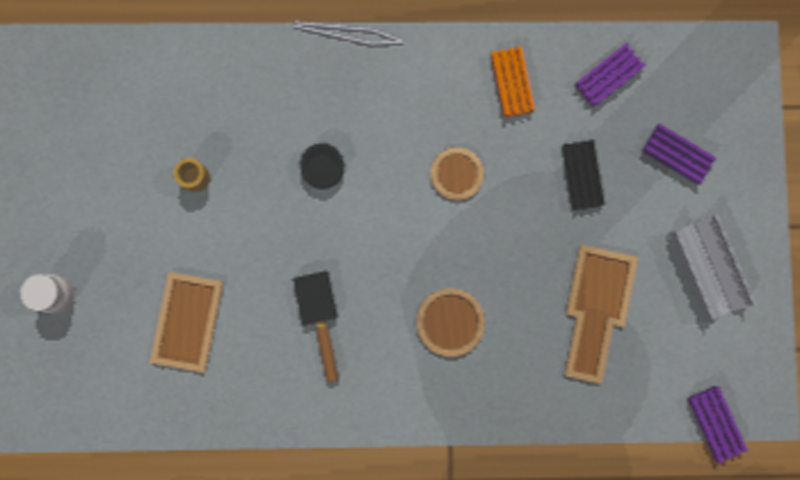

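View pics/scene0.png

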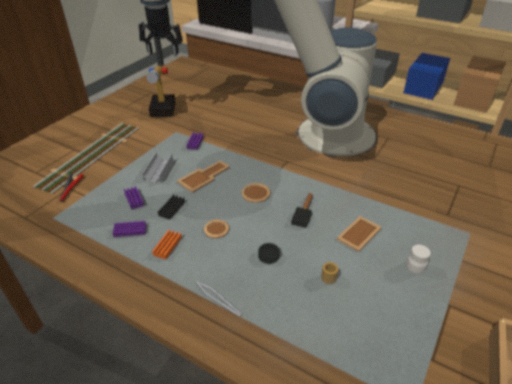

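The scene holds these bead_roller-like blocks (top picture, col,row): black (335,166), orange (304,126), and purple (347,122), (376,158) and (394,276). The described one is dark graphite, so I choose black (335,166). The other tools are brass cup (163,166), dish (222,163) and paddle (219,232). The nests are small (280,166), large (277,231), oblong (162,231) and paddle (343,226). The jar is at (100,218) and the trough at (391,208). The networks' best "bead_roller" at (376,158) is a purple decoy.

```bash
cat > h.py <<'E'
from cell import *
import cv2,numpy as np
def ray_top(u,v,name='top'):
    c=calibration(name);V=c['view'];K=c['K']
    d=np.array([(u-K[0,2])/K[0,0],-(v-K[1,2])/K[1,1],-1]);R=V[:3,:3]
    return -R.T@V[:3,3],R.T@d
def ray_wrist(u,v,s):
    c=calibration('wrist');H=c['hand_eye'];K=c['K']
    x,y=(u-K[0,2])/K[0,0],(v-K[1,2])/K[1,1];r=np.hypot(x,y)+1e-12
    d=np.array([np.sin(r)*x/r,-np.sin(r)*y/r,-np.cos(r)])
    R=np.array(s['eef_rot']);return np.array(s['position'])+R@H[:3,3],R@H[:3,:3]@d
def at(ray,z):
    o,d=ray;return (o+d*(z-o[2])/d[2])
def proj_wrist(P,s):
    c=calibration('wrist');H=c['hand_eye'];K=c['K'];R=np.array(s['eef_rot'])
    p=(R.T@(np.asarray(P)-s['position'])-H[:3,3])@H[:3,:3]
    rr=np.hypot(p[0],p[1]);th=np.arctan2(rr,-p[2])
    return np.array([K[0,2]+K[0,0]*th*p[0]/rr,K[1,2]-K[0,0]*th*p[1]/rr])
def masks(im):
    hsv=cv2.cvtColor(im,cv2.COLOR_RGB2HSV);h,s,v=[hsv[...,i].astype(int) for i in range(3)]
    return {'dark':(v<68)&(s<110),'wood':(h<25)&(s>60)&(v>70)}
def outlines(m,amin):
    cs,_=cv2.findContours(m.astype(np.uint8),cv2.RETR_EXTERNAL,cv2.CHAIN_APPROX_NONE)
    return [c.reshape(-1,2).astype(float) for c in cs if cv2.contourArea(c)>amin]
def rect(pts):
    (x,y),(w,h),a=cv2.minAreaRect(np.float32(pts[:,:2]*1000))
    if w<h:w,h,a=h,w,a+90
    a=(a+90)%180-90
    return np.round([x,y,w,h,a],1)
E
python3 - <<'E'
from h import *
im=cv2.cvtColor(cv2.imread('pics/top0.png'),cv2.COLOR_BGR2RGB);S=4
big=cv2.resize(im,None,fx=S,fy=S,interpolation=cv2.INTER_CUBIC)
print('cam',ray_top(0,0)[0])
for k,m in masks(big).items():
    for c in outlines(m,100*S*S):
        p=(c+.5)/S-.5
        if p[:,1].min()<102 or p[:,1].max()>284: continue
        z=.018 if k=='dark' else .008
        P=np.array([at(ray_top(*q),z) for q in p])
        print(k,p.mean(0).round(),'rect mm',rect(P), 'centroid',P[:,:2].mean(0).round(4))
E
```

```text
cam [0.44123599 0.00110382 1.08509535]
dark [217. 220.] rect mm [467.2  94.2  59.2  43.2  11.9] centroid [0.4673 0.0941]
dark [220. 162.] rect mm [ 6.318e+02  8.500e+01  5.580e+01  5.220e+01 -4.000e-01] centroid [0.6322 0.0851]
dark [335. 166.] rect mm [ 617.8 -242.1   85.3   42.2    7.9] centroid [ 0.6183 -0.2426]
```

Run:
```python
import cv2
im=cv2.imread('pics/top0.png')[100:200,285:405];cv2.imwrite('pics/c1.png',cv2.resize(im,(600,500),interpolation=cv2.INTER_CUBIC))
```

```text
(no output)
```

View pics/c1.png

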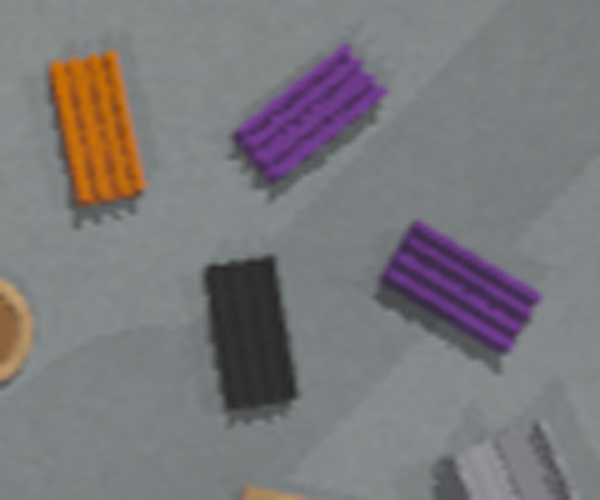

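The crop shows the black grooved block centred at crop (252,335), i.e. pixel (335,167), with orange and purple decoys apart from it. Next I'll measure the nests and the brass cup.

Run:
```python
from h import *
im=cv2.cvtColor(cv2.imread('pics/top0.png'),cv2.COLOR_BGR2RGB);S=4;ox,oy=80,135
big=cv2.resize(im[135:272,80:368],None,fx=S,fy=S,interpolation=cv2.INTER_CUBIC)
for c in outlines(masks(big)['wood'],40*S*S):
    p=(c+.5)/S-.5+[ox,oy]
    z=.008
    P=np.array([at(ray_top(*q),z) for q in p])
    h=cv2.convexHull(np.float32(P[:,:2]*1000));M=cv2.moments(np.float32(P[:,:2]*1000).reshape(-1,1,2))
    print(p.mean(0).round(),'rect mm',rect(P),'area centroid',round(M['m10']/M['m00'],1),round(M['m01']/M['m00'],1))
```

```text
[222. 243.] rect mm [402.2  80.8  76.5  15.2  11.2] area centroid 401.2 80.7
[277. 231.] rect mm [435.5 -73.7  84.9  84.9  10.7] area centroid 435.6 -73.5
[161. 231.] rect mm [439.9 253.8 115.   70.3 -11.1] area centroid 440.0 253.8
[341. 226.] rect mm [ 442.8 -256.   166.4   75.7  -13.4] area centroid 451.8 -258.3
[163. 166.] rect mm [623.9 250.2  47.4  38.4  44.7] area centroid 624.5 250.4
[280. 166.] rect mm [622.7 -85.2  66.8  66.7  89.6] area centroid 623.0 -84.9Traceback (most recent call last):
  File "<stdin>", line 7, in <module>
  File "h.py", line 4, in ray_top
    c=calibration(name);V=c['view'];K=c['K']
ValueError: time passes only in moves, steps and waits
```

Call:
{"api": "arm_command", "payload": {
  "targets": [
    {"x":67.2,"y":-65.5,"z":5,"az":19.3},
    {"x":67.2,"y":-65.5,"z":5,"az":19.3},
    {"x":67.2,"y":-65.5,"z":5,"az":19.3},
    {"x":67.2,"y":-65.5,"z":5,"az":19.3},
    {"x":67.2,"y":-65.5,"z":5,"az":19.3},
    {"x":67.2,"y":-65.5,"z":5,"az":19.3},
    {"x":67.2,"y":-65.5,"z":5,"az":19.3},
    {"x":67.2,"y":-65.5,"z":5,"az":19.3},
    {"x":67.2,"y":-65.5,"z":5,"az":19.3},
    {"x":67.2,"y":-65.5,"z":5,"az":19.3}
  ]
}}

```text
$.targets[0]: bad value
```

```bash
sed -i 's/^import cv2.*/&\nfrom functools import lru_cache\n_cal=calibration\n@lru_cache\ndef calibration(n):\n    return _cal(n)/' h.py
cat >> h.py <<'E'
def delta(x,y,z,yawdeg):
    s=observe();R=np.array(s['eef_rot']);p=np.array(s['position']);d=R.T@(np.array([x,y,z])-p)
    c,n=np.cos(np.radians(yawdeg)),np.sin(np.radians(yawdeg))
    Rt=np.array([[c,n,0],[n,-c,0],[0,0,-1]])
    rv=np.degrees(cv2.Rodrigues(R.T@Rt)[0].ravel())
    print('t',round(s['t'],2),'p',p.round(4),'yaw',round(np.degrees(np.arctan2(R[1,0],R[0,0])),1),'open',round(s['opening'],4),'| shift cm',(d*100).round(2),'turn',rv.round(2))
E
python3 -c "
from h import *
delta(.624,.25,.18,0)"
```

```text
t 1.1 p [ 0.206  -0.5901  0.2313] yaw 19.2 open 0.0851 | shift cm [ 67.15 -65.54   5.13] turn [ 0.   -0.   19.24]
```

Call:
{"api": "arm_command", "payload": {
  "targets": [
    {"x":3.5,"y":-3.4,"z":0,"az":2},
    {"x":7,"y":-6.8,"z":0,"az":4},
    {"x":10.5,"y":-10.2,"z":0,"az":6},
    {"x":14,"y":-13.6,"z":0,"az":8},
    {"x":17.5,"y":-17,"z":0,"az":10},
    {"x":21,"y":-20.4,"z":0,"az":12},
    {"x":24.5,"y":-23.8,"z":0,"az":14},
    {"x":28,"y":-27.2,"z":0,"az":16},
    {"x":31.5,"y":-30.6,"z":0,"az":18},
    {"x":35,"y":-34,"z":0,"az":19.2}
  ]
}}

```text
$.targets[0]: bad value
```

```bash
python3 -c "
from h import *
delta(.624,.25,.18,0)"
```

```text
t 1.1 p [ 0.206  -0.5901  0.2313] yaw 19.2 open 0.0851 | shift cm [ 67.15 -65.54   5.13] turn [ 0.   -0.   19.24]
```

Call:
{"api": "arm_command", "payload": {
  "targets": [
    {"x":3.5,"y":-3.4,"z":0,"ax":0,"ay":0,"az":2,"gripper":8.5}
  ]
}}

```text
t: 1.2
position: [0.2264, -0.5498, 0.231]
eef_rot: [[0.956, 0.293, -0.0], [0.293, -0.956, -0.003], [-0.001, 0.002, -1.0]]
ft_force: [1.0, 0.3, 0.6]
opening: 0.0846
grasp_force: 0.0
```

Call:
{"api": "arm_command", "payload": {
  "targets": [
    {"x":61.5,"y":-64.5,"z":5,"ax":0,"ay":0,"az":17.2,"gripper":8.5},
    {"x":61.5,"y":-64.5,"z":5,"ax":0,"ay":0,"az":17.2,"gripper":8.5},
    {"x":61.5,"y":-64.5,"z":5,"ax":0,"ay":0,"az":17.2,"gripper":8.5},
    {"x":61.5,"y":-64.5,"z":5,"ax":0,"ay":0,"az":17.2,"gripper":8.5},
    {"x":61.5,"y":-64.5,"z":5,"ax":0,"ay":0,"az":17.2,"gripper":8.5},
    {"x":61.5,"y":-64.5,"z":5,"ax":0,"ay":0,"az":17.2,"gripper":8.5},
    {"x":61.5,"y":-64.5,"z":5,"ax":0,"ay":0,"az":17.2,"gripper":8.5},
    {"x":61.5,"y":-64.5,"z":5,"ax":0,"ay":0,"az":17.2,"gripper":8.5},
    {"x":61.5,"y":-64.5,"z":5,"ax":0,"ay":0,"az":17.2,"gripper":8.5},
    {"x":61.5,"y":-64.5,"z":5,"ax":0,"ay":0,"az":17.2,"gripper":8.5}
  ]
}}

```text
t: 2.2
position: [0.4496, -0.0993, 0.2036]
eef_rot: [[1.0, 0.001, 0.001], [0.001, -1.0, -0.0], [0.001, 0.0, -1.0]]
ft_force: [1.3, -0.8, -0.5]
opening: 0.085
grasp_force: 0.0
```

```bash
python3 -c "
from h import *
delta(.624,.25,.18,0)"
```

```text
t 2.2 p [ 0.4496 -0.0993  0.2036] yaw 0.0 open 0.085 | shift cm [ 17.46 -34.92   2.36] turn [ 0.02 -0.04  0.03]
```

Call:
{"api": "arm_command", "payload": {
  "targets": [
    {"x":17.4,"y":-34.9,"z":2.4,"ax":0,"ay":0,"az":0,"gripper":8.5},
    {"x":17.4,"y":-34.9,"z":2.4,"ax":0,"ay":0,"az":0,"gripper":8.5},
    {"x":17.4,"y":-34.9,"z":2.4,"ax":0,"ay":0,"az":0,"gripper":8.5},
    {"x":17.4,"y":-34.9,"z":2.4,"ax":0,"ay":0,"az":0,"gripper":8.5},
    {"x":17.4,"y":-34.9,"z":2.4,"ax":0,"ay":0,"az":0,"gripper":8.5},
    {"x":17.4,"y":-34.9,"z":2.4,"ax":0,"ay":0,"az":0,"gripper":8.5},
    {"x":17.4,"y":-34.9,"z":2.4,"ax":0,"ay":0,"az":0,"gripper":8.5},
    {"x":17.4,"y":-34.9,"z":2.4,"ax":0,"ay":0,"az":0,"gripper":8.5},
    {"x":17.4,"y":-34.9,"z":2.4,"ax":0,"ay":0,"az":0,"gripper":8.5},
    {"x":17.4,"y":-34.9,"z":2.4,"ax":0,"ay":0,"az":0,"gripper":8.5}
  ]
}}

```text
t: 3.2
position: [0.6225, 0.2486, 0.1789]
eef_rot: [[1.0, 0.002, -0.001], [0.002, -1.0, -0.0], [-0.001, 0.0, -1.0]]
ft_force: [-0.5, -0.4, -0.2]
opening: 0.0849
grasp_force: 0.0
```

```bash
cat >> h.py <<'E'
def wrist(name,things):
    s=observe();im=capture('wrist');out=im[:,:,::-1].copy()
    for q,z in things:
        for d in models.place_of(q,'wrist')[:2]:
            v,u=d['location'];print(q,round(d['score'],2),[round(u),round(v)],'world',at(ray_wrist(u,v,s),z).round(4))
            cv2.circle(out,(round(u),round(v)),3,(0,0,255),1)
    for k,m in masks(im).items():
        for c in outlines(m,250):
            z=.018 if k=='dark' else .008
            if c.min()<2 or c[:,0].max()>509: continue
            P=np.array([at(ray_wrist(*q,s),z) for q in c]);print(k,c.mean(0).round(),rect(P))
    cv2.imwrite(f'pics/{name}.png',out)
E
python3 -c "
from h import *
delta(.624,.25,.18,0)
wrist('w1',[('optic_mould',0.0),('oblong_nest',0.)])"
```

```text
t 3.2 p [0.6225 0.2486 0.1789] yaw 0.1 open 0.0849 | shift cm [ 0.15 -0.14 -0.11] turn [0.02 0.03 0.12]
optic_mould 0.88 [261, 167] world [0.6247 0.2433 0.    ]
oblong_nest 0.73 [248, 302] world [0.438  0.2584 0.    ]
dark [255. 332.] [ 292.1  254.7 1386.8  494.5  -89.7]
dark [397. 162.] [635.6  88.7  63.1  54.2  70.6]
wood [399. 370.] [247.1 -31.6 175.6  64.7  45.7]
wood [109. 367.] [238.6 519.8 169.9  74.  -31.3]
wood [461. 282.] [448.8 -79.   92.1  58.4  47.9]
wood [252. 296.] [449.1 253.8 107.   69.1 -10.8]
wood [257. 174.] [6.175e+02 2.468e+02 4.850e+01 4.060e+01 1.000e-01]
wood [492. 173.] [625.4 -81.7  72.2  66.8  89.5]
```

View pics/w1.png

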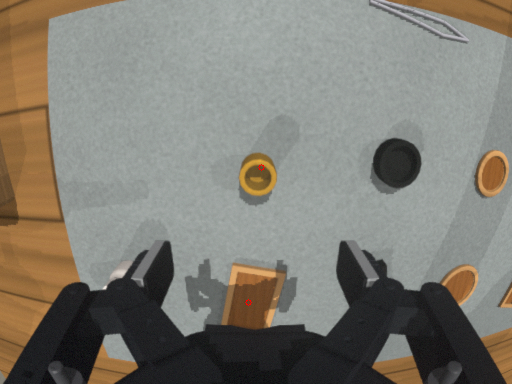

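The wrist view shows the cup rim at (257,177), with the open fingers symmetric about it and the oblong nest at (255,296). The dish is at (397,163).

```bash
python3 -c "
from h import *
s=observe()
im=cv2.cvtColor(cv2.imread('pics/w1.png'),cv2.COLOR_BGR2RGB)
# model test: outline of cyl for candidate centre
m=masks(im)['wood'];ys,xs=np.nonzero(m[145:205,225:290]);print('bbox',xs.min()+225,xs.max()+225,ys.min()+145,ys.max()+145)
a=np.linspace(0,6.283,60)
for x in(.618,.622,.626):
  P=[proj_wrist([x+.019*np.cos(t),.2455+.019*np.sin(t),z],s) for t in a for z in(0,.04)]
  P=np.array(P);print(x,P.min(0).round(1),P.max(0).round(1))
im=cv2.imread('pics/top0.png')
"
```

```text
bbox 239 276 153 196
0.618 [238.2 155.8] [276.6 200.3]
0.622 [238.2 152.2] [276.7 196.6]
0.626 [238.1 148.6] [276.8 192.8]
```

Call:
{"api": "arm_command", "payload": {
  "targets": [
    {"x":-0.1,"y":0.3,"z":16.0,"ax":0,"ay":0,"az":0,"gripper":8.5},
    {"x":-0.1,"y":0.3,"z":16.0,"ax":0,"ay":0,"az":0,"gripper":8.5},
    {"x":-0.1,"y":0.3,"z":16.0,"ax":0,"ay":0,"az":0,"gripper":8.5},
    {"x":-0.1,"y":0.3,"z":16.0,"ax":0,"ay":0,"az":0,"gripper":8.5},
    {"x":-0.1,"y":0.3,"z":16.0,"ax":0,"ay":0,"az":0,"gripper":8.5},
    {"x":-0.1,"y":0.3,"z":16.0,"ax":0,"ay":0,"az":0,"gripper":8.5},
    {"x":-0.1,"y":0.3,"z":16.0,"ax":0,"ay":0,"az":0,"gripper":8.5}
  ]
}}

```text
t: 4.05
position: [0.6233, 0.2453, 0.0223]
eef_rot: [[1.0, 0.001, 0.004], [0.001, -1.0, 0.001], [0.004, -0.001, -1.0]]
ft_force: [0.1, 1.0, 0.9]
opening: 0.085
grasp_force: 0.0
```

```bash
python3 -c "
from h import *
delta(.6215,.2455,.015,0)"
```

```text
t 4.05 p [0.6233 0.2453 0.0223] yaw 0.0 open 0.085 | shift cm [-0.18 -0.02  0.72] turn [-0.07 -0.23  0.04]
```

Call:
{"api": "arm_command", "payload": {
  "targets": [
    {"x":-0.1,"y":0,"z":0.3,"ax":0,"ay":0,"az":0,"gripper":8.5},
    {"x":-0.1,"y":0,"z":0.3,"ax":0,"ay":0,"az":0,"gripper":3},
    {"x":-0.1,"y":0,"z":0.3,"ax":0,"ay":0,"az":0,"gripper":3},
    {"x":-0.1,"y":0,"z":0.3,"ax":0,"ay":0,"az":0,"gripper":3},
    {"x":-0.1,"y":0,"z":0.3,"ax":0,"ay":0,"az":0,"gripper":3},
    {"x":-0.1,"y":0,"z":0.3,"ax":0,"ay":0,"az":0,"gripper":3},
    {"x":-0.1,"y":0,"z":0.3,"ax":0,"ay":0,"az":0,"gripper":3},
    {"x":-0.1,"y":0,"z":0.3,"ax":0,"ay":0,"az":0,"gripper":3},
    {"x":-0.1,"y":0,"z":0.3,"ax":0,"ay":0,"az":0,"gripper":3},
    {"x":-0.1,"y":0,"z":0.3,"ax":0,"ay":0,"az":0,"gripper":3}
  ],
  "grip_force": 50
}}

```text
t: 5.05
position: [0.6207, 0.245, 0.0169]
eef_rot: [[1.0, 0.001, 0.0], [0.001, -1.0, 0.0], [0.0, -0.0, -1.0]]
ft_force: [-2.5, -1.1, 7.4]
opening: 0.0372
grasp_force: 49.6
```

```bash
python3 -c "
from h import *
delta(.623,-.085,.10,0);print(observe()['grasp_force'])
s=observe()"
```

```text
t 5.05 p [0.6207 0.245  0.0169] yaw 0.0 open 0.0372 | shift cm [ 0.21 33.   -8.31] turn [-0.   -0.02  0.04]
49.56475295126438
```

Call:
{"api": "arm_command", "payload": {
  "targets": [
    {"x":0,"y":0,"z":-5,"ax":0,"ay":0,"az":0,"gripper":3},
    {"x":0,"y":0,"z":-7,"ax":0,"ay":0,"az":0,"gripper":3},
    {"x":0.2,"y":33,"z":-7,"ax":0,"ay":0,"az":0,"gripper":3},
    {"x":0.2,"y":33,"z":-7,"ax":0,"ay":0,"az":0,"gripper":3},
    {"x":0.2,"y":33,"z":-7,"ax":0,"ay":0,"az":0,"gripper":3},
    {"x":0.2,"y":33,"z":-7,"ax":0,"ay":0,"az":0,"gripper":3},
    {"x":0.2,"y":33,"z":-7,"ax":0,"ay":0,"az":0,"gripper":3},
    {"x":0.2,"y":33,"z":-7,"ax":0,"ay":0,"az":0,"gripper":3},
    {"x":0.2,"y":33,"z":-7,"ax":0,"ay":0,"az":0,"gripper":3},
    {"x":0.2,"y":33,"z":-7,"ax":0,"ay":0,"az":0,"gripper":3}
  ]
}}

```text
t: 6.05
position: [0.6228, -0.0893, 0.0864]
eef_rot: [[1.0, -0.003, 0.0], [-0.003, -1.0, -0.001], [0.0, 0.001, -1.0]]
ft_force: [0.2, 1.3, -1.9]
opening: 0.037
grasp_force: 51.0
```

```bash
python3 -c "
from h import *
delta(.622,-.085,.021,0);print(observe()['grasp_force'])
wrist('w2',[('small_round_nest',0.0),('dish_mould',0),('large_round_nest',0.),('optic_mould',.06)])"
```

```text
t 6.05 p [ 0.6228 -0.0893  0.0864] yaw -0.2 open 0.037 | shift cm [-0.09 -0.43  6.53] turn [ 0.05 -0.02 -0.18]
51.03582367300987
small_round_nest 0.75 [247, 195] world [ 0.6225 -0.0819  0.    ]
dish_mould 0.69 [68, 185] world [0.6326 0.0857 0.    ]
optic_mould 0.88 [258, 226] world [ 0.6223 -0.0899  0.06  ]
dark [252. 323.] [459.8 -87.9 658.1 276.4  89.8]
dark [ 61. 186.] [636.5  83.1  67.9  55.  -66.5]
dark [430. 197.] [ 622.9 -239.2   87.1   46.7    7.8]
wood [428. 293.] [ 516.6 -276.2   89.9   40.5   52.3]
wood [252. 223.] [594.3 -86.3 129.8  68.6   2.5]
```

View pics/w2.png

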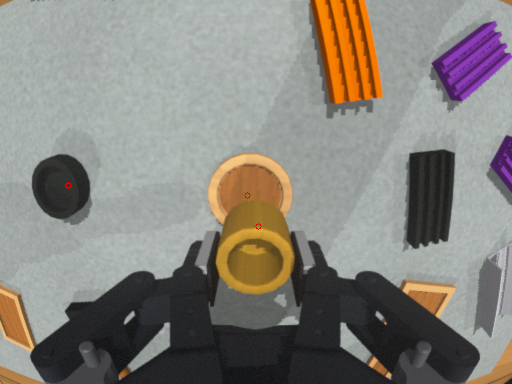

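The cup is held upright with its rim at (256,260) and the small nest lies beneath it, spanning columns 208–293 with its top at row 153. I'll fit its centre by projection.

```bash
cat >> h.py <<'E'
def ringbox(x,y,r,z,s):
    P=np.array([proj_wrist([x+r*np.cos(t),y+r*np.sin(t),zz],s) for t in np.linspace(0,6.283,90) for zz in z]);return np.r_[P.min(0),P.max(0)]
E
python3 -c "
from h import *
s=observe()
im=cv2.cvtColor(cv2.imread('pics/w2.png'),cv2.COLOR_BGR2RGB);m=masks(im)['wood'][140:200,180:320];ys,xs=np.nonzero(m);print(xs.min()+180,xs.max()+180,ys.min()+140)
for x,y in((.622,-.085),(.626,-.085),(.622,-.082)): print(x,y,ringbox(x,y,.034,(.008,),s).round(1))
d=masks(im)['dark'][140:240,20:110];ys,xs=np.nonzero(d);print('dish',xs.min()+20,xs.max()+20,ys.min()+140,ys.max()+140)
for x,y in((.632,.085),(.632,.082),(.628,.085)): print(x,y,ringbox(x,y,.028,(0,.022),s).round(1))
"
```

```text
208 292 153
0.622 -0.085 [214.7 156.5 300.5 237.7]
0.626 -0.085 [214.5 151.3 300.7 233.4]
0.622 -0.082 [211.  156.5 296.7 237.7]
dish 33 89 155 218
0.632 0.085 [ 36.4 154.6  97.8 221.8]
0.632 0.082 [ 38.7 154.5 100.6 221.9]
0.628 0.085 [ 37.2 158.9  98.4 225.9]
```

```bash
cat >> h.py <<'E'
def mbox(im,k,x0,x1,y0,y1):
    ys,xs=np.nonzero(masks(im)[k][y0:y1,x0:x1]);return [xs.min()+x0,ys.min()+y0,xs.max()+x0+1,ys.max()+y0+1]
E
python3 -c "
from h import *
s=observe();im=capture('wrist');delta(.623,-.083,.021,0)
print(mbox(im,'wood',180,320,130,200)[:3],'dish',mbox(im,'dark',10,110,130,240))
for x,y in((.622,-.085),(.622,-.082)): print(x,y,ringbox(x,y,.034,(.008,),s).round(1))
for x,y in((.632,.085),(.632,.082)): print(x,y,ringbox(x,y,.028,(0,.022),s).round(1))
"
```

```text
t 6.35 p [ 0.6228 -0.0839  0.0864] yaw 0.1 open 0.037 | shift cm [ 0.02 -0.09  6.54] turn [-0.01  0.01  0.12]
[np.int64(215), np.int64(153), np.int64(300)] dish [np.int64(37), np.int64(153), np.int64(95), np.int64(218)]
0.622 -0.085 [214.7 156.5 300.5 237.7]
0.622 -0.082 [211.  156.5 296.7 237.7]
0.632 0.085 [ 36.4 154.6  97.8 221.8]
0.632 0.082 [ 38.7 154.5 100.6 221.9]
```

Call:
{"api": "arm_command", "payload": {
  "targets": [
    {"x":0,"y":0.1,"z":4,"ax":0,"ay":0,"az":0,"gripper":3},
    {"x":0,"y":0.1,"z":6,"ax":0,"ay":0,"az":0,"gripper":3},
    {"x":0,"y":0.1,"z":6.4,"ax":0,"ay":0,"az":0,"gripper":3},
    {"x":0,"y":0.1,"z":6.4,"ax":0,"ay":0,"az":0,"gripper":3},
    {"x":0,"y":0.1,"z":6.5,"ax":0,"ay":0,"az":0,"gripper":3},
    {"x":0,"y":0.1,"z":6.5,"ax":0,"ay":0,"az":0,"gripper":3}
  ]
}}

```text
t: 6.95
position: [0.6232, -0.0857, 0.0218]
eef_rot: [[1.0, 0.001, 0.001], [0.001, -1.0, -0.0], [0.001, 0.0, -1.0]]
ft_force: [0.5, -0.0, -2.3]
opening: 0.0375
grasp_force: 51.0
```

Call:
{"api": "arm_command", "payload": {
  "targets": [
    {"x":0,"y":0,"z":0.1,"ax":0,"ay":0,"az":0,"gripper":3},
    {"x":0,"y":0,"z":0.1,"ax":0,"ay":0,"az":0,"gripper":8.5},
    {"x":0,"y":0,"z":0.1,"ax":0,"ay":0,"az":0,"gripper":8.5},
    {"x":0,"y":0,"z":0.1,"ax":0,"ay":0,"az":0,"gripper":8.5},
    {"x":0,"y":0,"z":0.1,"ax":0,"ay":0,"az":0,"gripper":8.5},
    {"x":0,"y":0,"z":0.1,"ax":0,"ay":0,"az":0,"gripper":8.5},
    {"x":0,"y":0,"z":-5,"ax":0,"ay":0,"az":0,"gripper":8.5},
    {"x":0,"y":0,"z":-9,"ax":0,"ay":0,"az":0,"gripper":8.5},
    {"x":0,"y":0,"z":-11,"ax":0,"ay":0,"az":0,"gripper":8.5}
  ]
}}

```text
t: 7.85
position: [0.6241, -0.0864, 0.135]
eef_rot: [[1.0, 0.001, 0.004], [0.001, -1.0, -0.001], [0.004, 0.001, -1.0]]
ft_force: [-0.4, -0.4, -0.3]
opening: 0.0852
grasp_force: 0.0
```

Call:
{"api": "arm_command", "payload": {
  "targets": [
    {"x":1,"y":-17,"z":-1,"ax":0,"ay":0,"az":0,"gripper":8.5},
    {"x":1,"y":-17,"z":-1,"ax":0,"ay":0,"az":0,"gripper":8.5},
    {"x":1,"y":-17,"z":-1,"ax":0,"ay":0,"az":0,"gripper":8.5},
    {"x":1,"y":-17,"z":-1,"ax":0,"ay":0,"az":0,"gripper":8.5},
    {"x":1,"y":-17,"z":-1,"ax":0,"ay":0,"az":0,"gripper":8.5},
    {"x":1,"y":-17,"z":-1,"ax":0,"ay":0,"az":0,"gripper":8.5}
  ]
}}

```text
t: 8.45
position: [0.6326, 0.084, 0.1413]
eef_rot: [[1.0, 0.002, -0.0], [0.002, -1.0, -0.0], [-0.0, 0.0, -1.0]]
ft_force: [-0.2, 0.0, -0.7]
opening: 0.085
grasp_force: 0.0
```

```bash
python3 -c "
from h import *
delta(.633,.0855,.003,0)
s=observe();im=capture('wrist');cv2.imwrite('pics/w3.png',im[:,:,::-1])
print('dish',mbox(im,'dark',200,310,110,220))
for x,y in((.633,.085),(.630,.082)): print(x,y,ringbox(x,y,.028,(0,.022),s).round(1))
"
```

```text
t 8.45 p [0.6326 0.084  0.1413] yaw 0.1 open 0.085 | shift cm [ 0.04 -0.15 13.83] turn [0.01 0.01 0.09]
dish [np.int64(225), np.int64(149), np.int64(284), np.int64(209)]
0.633 0.085 [224.7 149.2 285.5 211.7]
0.63 0.082 [228.  152.2 288.6 214.6]
```

View pics/w3.png

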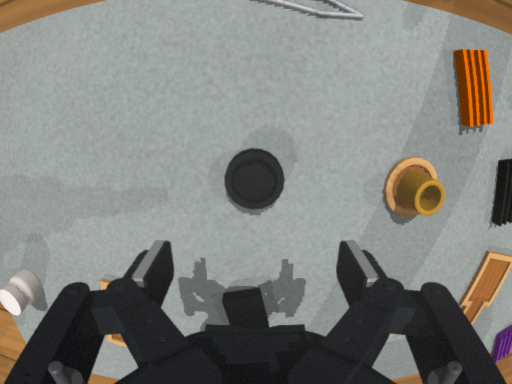

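The cup stands upright inside the small nest at (415,190). The dish at (254,179) agrees with the projection of (0.6335, 0.0855).

Call:
{"api": "arm_command", "payload": {
  "targets": [
    {"x":0.1,"y":-0.1,"z":13,"ax":0,"ay":0,"az":0,"gripper":8.5},
    {"x":0.1,"y":-0.1,"z":13,"ax":0,"ay":0,"az":0,"gripper":8.5},
    {"x":0.1,"y":-0.1,"z":13,"ax":0,"ay":0,"az":0,"gripper":8.5},
    {"x":0.1,"y":-0.1,"z":13.7,"ax":0,"ay":0,"az":0,"gripper":8.5},
    {"x":0.1,"y":-0.1,"z":13.7,"ax":0,"ay":0,"az":0,"gripper":8.5},
    {"x":0.1,"y":-0.1,"z":13.7,"ax":0,"ay":0,"az":0,"gripper":8.5}
  ]
}}

```text
t: 9.1
position: [0.6348, 0.0844, 0.0061]
eef_rot: [[1.0, -0.0, 0.002], [-0.0, -1.0, 0.0], [0.002, -0.0, -1.0]]
ft_force: [0.0, -0.2, 0.4]
opening: 0.0849
grasp_force: 0.0
```

Call:
{"api": "arm_command", "payload": {
  "targets": [
    {"x":0,"y":0,"z":0,"ax":0,"ay":0,"az":0,"gripper":4.5},
    {"x":0,"y":0,"z":0,"ax":0,"ay":0,"az":0,"gripper":4.5},
    {"x":0,"y":0,"z":0,"ax":0,"ay":0,"az":0,"gripper":4.5},
    {"x":0,"y":0,"z":0,"ax":0,"ay":0,"az":0,"gripper":4.5},
    {"x":0,"y":0,"z":0,"ax":0,"ay":0,"az":0,"gripper":4.5},
    {"x":0,"y":0,"z":0,"ax":0,"ay":0,"az":0,"gripper":4.5}
  ],
  "grip_force": 50
}}

```text
t: 9.7
position: [0.6345, 0.0849, 0.0063]
eef_rot: [[1.0, 0.001, 0.002], [0.001, -1.0, -0.0], [0.002, 0.0, -1.0]]
ft_force: [-3.7, -1.7, 17.5]
opening: 0.0536
grasp_force: 50.2
```

```bash
python3 -c "
from h import *
delta(.4355,-.0735,.08,0);print(observe()['grasp_force'])"
```

```text
t 9.7 p [0.6345 0.0849 0.0063] yaw 0.1 open 0.0536 | shift cm [-19.9   15.82  -7.42] turn [ 0.01 -0.13  0.06]
50.21107788434165
```

Call:
{"api": "arm_command", "payload": {
  "targets": [
    {"x":0,"y":0,"z":-3,"ax":0,"ay":0,"az":0,"gripper":4.5},
    {"x":0,"y":0,"z":-6,"ax":0,"ay":0,"az":0,"gripper":4.5},
    {"x":-19.9,"y":15.8,"z":-6,"ax":0,"ay":0,"az":0,"gripper":4.5},
    {"x":-19.9,"y":15.8,"z":-6,"ax":0,"ay":0,"az":0,"gripper":4.5},
    {"x":-19.9,"y":15.8,"z":-6,"ax":0,"ay":0,"az":0,"gripper":4.5},
    {"x":-19.9,"y":15.8,"z":-6,"ax":0,"ay":0,"az":0,"gripper":4.5},
    {"x":-19.9,"y":15.8,"z":-6,"ax":0,"ay":0,"az":0,"gripper":4.5},
    {"x":-19.9,"y":15.8,"z":-6,"ax":0,"ay":0,"az":0,"gripper":4.5},
    {"x":-19.9,"y":15.8,"z":-6,"ax":0,"ay":0,"az":0,"gripper":4.5},
    {"x":-19.9,"y":15.8,"z":-6,"ax":0,"ay":0,"az":0,"gripper":4.5}
  ]
}}

```text
t: 10.7
position: [0.436, -0.0732, 0.0648]
eef_rot: [[1.0, 0.001, 0.002], [0.001, -1.0, -0.0], [0.002, 0.0, -1.0]]
ft_force: [0.1, 0.1, -1.0]
opening: 0.053
grasp_force: 54.8
```

```bash
python3 -c "
from h import *
for i in range(3): capture('wrist')
delta(.4355,-.0735,.0103,0)
s=observe();im=capture('wrist');cv2.imwrite('pics/w4.png',im[:,:,::-1]);print(s['grasp_force'])
print(mbox(im,'wood',190,310,120,200))
for x,y in((.4355,-.0735),(.4385,-.0755)): print(x,y,ringbox(x,y,.043,(.008,),s).round(1))
"
```

```text
t 10.85 p [ 0.4359 -0.0727  0.0645] yaw 0.1 open 0.0536 | shift cm [-0.04  0.08  5.42] turn [ 0.01 -0.05  0.11]
54.78833847320175
[np.int64(199), np.int64(146), np.int64(310), np.int64(200)]
0.4355 -0.0735 [198.3 149.1 316.7 260.2]
0.4385 -0.0755 [200.7 144.7 319.6 256.8]
```

View pics/w4.png

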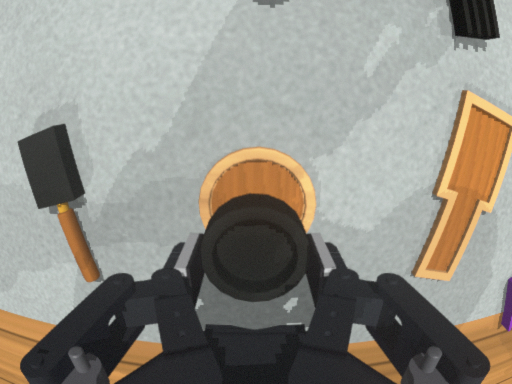

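The dish is held level at (255,248) above the large nest (257,195), well centred. The paddle is at (60,195) and the paddle nest at (470,190).

Call:
{"api": "arm_command", "payload": {
  "targets": [
    {"x":0.1,"y":0.1,"z":3,"ax":0,"ay":0,"az":0,"gripper":4.5},
    {"x":0.1,"y":0.1,"z":5,"ax":0,"ay":0,"az":0,"gripper":4.5},
    {"x":0.1,"y":0.1,"z":5.3,"ax":0,"ay":0,"az":0,"gripper":4.5},
    {"x":0.1,"y":0.1,"z":5.4,"ax":0,"ay":0,"az":0,"gripper":4.5},
    {"x":0.1,"y":0.1,"z":5.4,"ax":0,"ay":0,"az":0,"gripper":4.5},
    {"x":0.1,"y":0.1,"z":5.4,"ax":0,"ay":0,"az":0,"gripper":4.5}
  ]
}}

```text
t: 11.5
position: [0.4362, -0.0739, 0.0106]
eef_rot: [[1.0, 0.001, 0.0], [0.001, -1.0, -0.0], [0.0, 0.0, -1.0]]
ft_force: [-0.1, 0.0, -1.8]
opening: 0.0533
grasp_force: 54.8
```

Call:
{"api": "arm_command", "payload": {
  "targets": [
    {"x":0,"y":0,"z":0,"ax":0,"ay":0,"az":0,"gripper":8.5},
    {"x":0,"y":0,"z":0,"ax":0,"ay":0,"az":0,"gripper":8.5},
    {"x":0,"y":0,"z":0,"ax":0,"ay":0,"az":0,"gripper":8.5},
    {"x":0,"y":0,"z":0,"ax":0,"ay":0,"az":0,"gripper":8.5},
    {"x":0,"y":0,"z":-4,"ax":0,"ay":0,"az":0,"gripper":8.5},
    {"x":0,"y":0,"z":-9,"ax":0,"ay":0,"az":0,"gripper":8.5},
    {"x":0,"y":0,"z":-13,"ax":0,"ay":0,"az":0,"gripper":8.5}
  ]
}}

```text
t: 12.2
position: [0.4356, -0.0741, 0.1425]
eef_rot: [[1.0, 0.001, 0.0], [0.001, -1.0, 0.0], [0.0, -0.0, -1.0]]
ft_force: [1.1, -0.3, 0.2]
opening: 0.0851
grasp_force: 0.0
```

Call:
{"api": "arm_command", "payload": {
  "targets": [
    {"x":18.2,"y":16.8,"z":-1,"ax":0,"ay":0,"az":-7.9,"gripper":8.5},
    {"x":18.2,"y":16.8,"z":-1,"ax":0,"ay":0,"az":-7.9,"gripper":8.5},
    {"x":18.2,"y":16.8,"z":-1,"ax":0,"ay":0,"az":-7.9,"gripper":8.5},
    {"x":18.2,"y":16.8,"z":-1,"ax":0,"ay":0,"az":-7.9,"gripper":8.5},
    {"x":18.2,"y":16.8,"z":-1,"ax":0,"ay":0,"az":-7.9,"gripper":8.5},
    {"x":18.2,"y":16.8,"z":-1,"ax":0,"ay":0,"az":-7.9,"gripper":8.5},
    {"x":18.2,"y":16.8,"z":-1,"ax":0,"ay":0,"az":-7.9,"gripper":8.5},
    {"x":18.2,"y":16.8,"z":-1,"ax":0,"ay":0,"az":-7.9,"gripper":8.5},
    {"x":18.2,"y":16.8,"z":-1,"ax":0,"ay":0,"az":-7.9,"gripper":8.5}
  ]
}}

```text
t: 13.1
position: [0.6172, -0.2412, 0.1504]
eef_rot: [[0.99, 0.139, -0.001], [0.139, -0.99, 0.0], [-0.001, -0.001, -1.0]]
ft_force: [0.2, 0.4, 0.3]
opening: 0.0852
grasp_force: 0.0
```

```bash
cat >> h.py <<'E'
def fitbox(im,k,roi,l,w,zs,x,y,yaw,s):
    "fit yaw and centre of a box so its silhouette matches the mask (IoU)"
    from scipy.optimize import minimize
    x0,x1,y0,y1=roi;m=np.zeros((384,512),np.uint8);m[y0:y1,x0:x1]=masks(im)[k][y0:y1,x0:x1]
    n,lab,st,_=cv2.connectedComponentsWithStats(m);m=(lab==1+np.argmax(st[1:,4])).astype(np.uint8)
    M=cv2.resize(m*255,None,fx=3,fy=3)
    def cost(p):
        c,n_=np.cos(p[2]*.02),np.sin(p[2]*.02)
        Q=[proj_wrist([p[0]/1e3+c*a*l/2-n_*b*w/2,p[1]/1e3+n_*a*l/2+c*b*w/2,z],s) for a in(-1,1) for b in(-1,1) for z in zs]
        h=cv2.convexHull(np.float32(Q)*3+1);A=np.zeros_like(M);cv2.fillConvexPoly(A,h.astype(int),255)
        return 1-np.minimum(A,M).sum()/np.maximum(A,M).sum(dtype=float)
    r=minimize(cost,[x*1e3,y*1e3,np.radians(yaw)/.02],method='Nelder-Mead',options=dict(initial_simplex=np.array([[x*1e3,y*1e3,np.radians(yaw)/.02]]*4)+np.array([[0,0,0],[4,0,0],[0,4,0],[0,0,3]])))
    print('fit',(r.x[:2]/1e3).round(4),'yaw',round(np.degrees(r.x[2]*.02),1),'IoU',round(1-r.fun,3));return r.x
E
python3 -c "
from h import *
for i in range(2): capture('wrist')
delta(.618,-.242,.005,7.9)
s=observe();im=capture('wrist');cv2.imwrite('pics/w5.png',im[:,:,::-1])
fitbox(im,'dark',(200,310,90,250),.084,.038,(0,.018),.618,-.242,7.9,s)
"
```

```text
t 13.2 p [ 0.6175 -0.2414  0.1506] yaw 8.0 open 0.085 | shift cm [ 0.05  0.07 14.56] turn [-0.01  0.01  0.07]
fit [ 0.6219 -0.2444] yaw 7.0 IoU 0.931
```

View pics/w5.png

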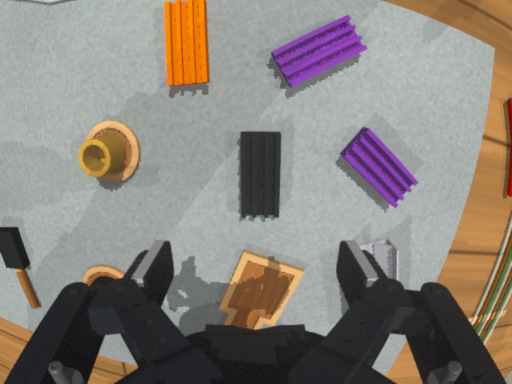

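The fingers are aligned with the black block at (260,174). The purple block at (378,168) is clear of the fingers, and the cup and large nest appear at (108,152) and (103,275).

Call:
{"api": "arm_command", "payload": {
  "targets": [
    {"x":0.3,"y":0.3,"z":13.7,"ax":0,"ay":0,"az":0.9,"gripper":8.5},
    {"x":0.3,"y":0.3,"z":13.7,"ax":0,"ay":0,"az":0.9,"gripper":8.5},
    {"x":0.3,"y":0.3,"z":13.7,"ax":0,"ay":0,"az":0.9,"gripper":8.5},
    {"x":0.3,"y":0.3,"z":14.5,"ax":0,"ay":0,"az":0.9,"gripper":8.5},
    {"x":0.3,"y":0.3,"z":14.5,"ax":0,"ay":0,"az":0.9,"gripper":8.5},
    {"x":0.3,"y":0.3,"z":14.5,"ax":0,"ay":0,"az":0.9,"gripper":8.5}
  ]
}}

```text
t: 13.85
position: [0.6224, -0.2451, 0.0074]
eef_rot: [[0.992, 0.123, 0.002], [0.123, -0.992, -0.001], [0.002, 0.001, -1.0]]
ft_force: [-0.0, 0.0, 0.6]
opening: 0.085
grasp_force: 0.0
```

Call:
{"api": "arm_command", "payload": {
  "targets": [
    {"x":0,"y":0,"z":0,"ax":0,"ay":0,"az":0,"gripper":3},
    {"x":0,"y":0,"z":0,"ax":0,"ay":0,"az":0,"gripper":3},
    {"x":0,"y":0,"z":0,"ax":0,"ay":0,"az":0,"gripper":3},
    {"x":0,"y":0,"z":0,"ax":0,"ay":0,"az":0,"gripper":3},
    {"x":0,"y":0,"z":0,"ax":0,"ay":0,"az":0,"gripper":3},
    {"x":0,"y":0,"z":0,"ax":0,"ay":0,"az":0,"gripper":3},
    {"x":0,"y":0,"z":0,"ax":0,"ay":0,"az":0,"gripper":3}
  ],
  "grip_force": 50
}}

```text
t: 14.55
position: [0.6217, -0.2448, 0.0065]
eef_rot: [[0.992, 0.123, 0.001], [0.123, -0.992, -0.001], [0.001, 0.001, -1.0]]
ft_force: [-2.1, 1.1, 12.5]
opening: 0.0367
grasp_force: 50.1
```

```bash
python3 -c "
from h import *
delta(.44,.2538,.08,-11.1);print(observe()['grasp_force'])"
```

```text
t 14.55 p [ 0.6217 -0.2448  0.0065] yaw 7.0 open 0.0367 | shift cm [-11.91 -51.71  -7.4 ] turn [ 0.03 -0.06 18.14]
50.11816218495369
```

Call:
{"api": "arm_command", "payload": {
  "targets": [
    {"x":0,"y":0,"z":-4,"ax":0,"ay":0,"az":0,"gripper":3},
    {"x":0,"y":0,"z":-8,"ax":0,"ay":0,"az":0,"gripper":3},
    {"x":-11.9,"y":-51.7,"z":-8,"ax":0,"ay":0,"az":18.1,"gripper":3},
    {"x":-11.9,"y":-51.7,"z":-8,"ax":0,"ay":0,"az":18.1,"gripper":3},
    {"x":-11.9,"y":-51.7,"z":-8,"ax":0,"ay":0,"az":18.1,"gripper":3},
    {"x":-11.9,"y":-51.7,"z":-8,"ax":0,"ay":0,"az":18.1,"gripper":3},
    {"x":-11.9,"y":-51.7,"z":-8,"ax":0,"ay":0,"az":18.1,"gripper":3},
    {"x":-11.9,"y":-51.7,"z":-8,"ax":0,"ay":0,"az":18.1,"gripper":3},
    {"x":-11.9,"y":-51.7,"z":-8,"ax":0,"ay":0,"az":18.1,"gripper":3},
    {"x":-11.9,"y":-51.7,"z":-8,"ax":0,"ay":0,"az":18.1,"gripper":3}
  ]
}}

```text
t: 15.55
position: [0.4837, 0.1329, 0.0858]
eef_rot: [[0.981, -0.192, 0.001], [-0.192, -0.981, 0.0], [0.001, -0.0, -1.0]]
ft_force: [0.7, 0.6, -1.8]
opening: 0.0368
grasp_force: 51.4
```

```bash
python3 -c "
from h import *
for i in range(2): capture('wrist')
delta(.44,.2538,.07,-11.1);print(observe()['grasp_force'])"
```

```text
t 15.65 p [0.4819 0.1358 0.0857] yaw -10.8 open 0.0369 | shift cm [ -6.32 -10.81   1.58] turn [-0.02  0.07  0.32]
51.37371361255646
```

Call:
{"api": "arm_command", "payload": {
  "targets": [
    {"x":-6.3,"y":-10.8,"z":1.6,"ax":0,"ay":0,"az":0.3,"gripper":3},
    {"x":-6.3,"y":-10.8,"z":1.6,"ax":0,"ay":0,"az":0.3,"gripper":3},
    {"x":-6.3,"y":-10.8,"z":1.6,"ax":0,"ay":0,"az":0.3,"gripper":3},
    {"x":-6.3,"y":-10.8,"z":1.6,"ax":0,"ay":0,"az":0.3,"gripper":3},
    {"x":-6.3,"y":-10.8,"z":1.6,"ax":0,"ay":0,"az":0.3,"gripper":3}
  ]
}}

```text
t: 16.15
position: [0.4433, 0.2496, 0.0695]
eef_rot: [[0.981, -0.196, 0.0], [-0.196, -0.981, -0.0], [0.0, 0.0, -1.0]]
ft_force: [-0.3, -0.9, -1.1]
opening: 0.0365
grasp_force: 51.4
```

```bash
python3 -c "
from h import *
for i in range(2): capture('wrist')
delta(.44,.2538,.0105,-11.1)
s=observe();im=capture('wrist');out=im[:,:,::-1].copy()
c,n=np.cos(np.radians(-11.1)),np.sin(np.radians(-11.1))
for l,w,z,x,y,col in((.114,.068,.008,.44,.2538,(0,0,255)),(.084,.038,.0775,.44,.2538,(255,0,0))):
  if z>.05: x,y=s['position'][:2]
  P=[proj_wrist([x+c*a*l/2-n*b*w/2,y+n*a*l/2+c*b*w/2,z],s) for a,b in((-1,-1),(-1,1),(1,1),(1,-1))]
  cv2.polylines(out,[np.int32(np.round(P))],True,col,1)
cv2.imwrite('pics/w6.png',out)
"
```

```text
t 16.25 p [0.4439 0.2487 0.0696] yaw -11.4 open 0.0367 | shift cm [-0.48 -0.43  5.91] turn [-0.01 -0.02 -0.29]
```

View pics/w6.png

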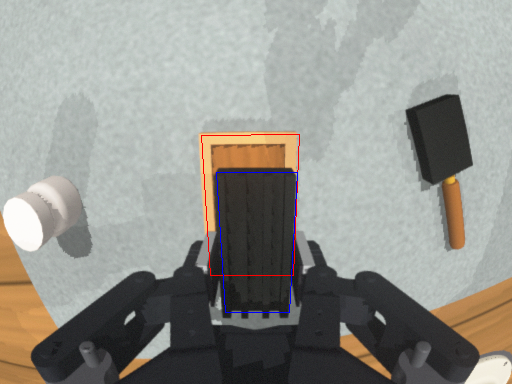

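The red projected nest outline matches the oblong nest and the blue one matches the held block. The block needs a shift of about 5 mm in x and 4 mm in y before it goes down.

Call:
{"api": "arm_command", "payload": {
  "targets": [
    {"x":-0.6,"y":-0.4,"z":3,"ax":0,"ay":0,"az":-0.3,"gripper":3},
    {"x":-0.6,"y":-0.4,"z":3,"ax":0,"ay":0,"az":-0.3,"gripper":3},
    {"x":-0.6,"y":-0.4,"z":5,"ax":0,"ay":0,"az":-0.3,"gripper":3},
    {"x":-0.6,"y":-0.4,"z":5.7,"ax":0,"ay":0,"az":-0.3,"gripper":3},
    {"x":-0.6,"y":-0.4,"z":5.9,"ax":0,"ay":0,"az":-0.3,"gripper":3},
    {"x":-0.6,"y":-0.4,"z":5.9,"ax":0,"ay":0,"az":-0.3,"gripper":3},
    {"x":-0.6,"y":-0.4,"z":5.9,"ax":0,"ay":0,"az":-0.3,"gripper":3}
  ]
}}

```text
t: 17.0
position: [0.4388, 0.2543, 0.0111]
eef_rot: [[0.981, -0.192, 0.001], [-0.192, -0.981, 0.0], [0.001, -0.0, -1.0]]
ft_force: [-0.0, 0.9, -0.8]
opening: 0.0366
grasp_force: 51.4
```

Call:
{"api": "arm_command", "payload": {
  "targets": [
    {"x":0,"y":0,"z":0,"ax":0,"ay":0,"az":0,"gripper":8.5},
    {"x":0,"y":0,"z":0,"ax":0,"ay":0,"az":0,"gripper":8.5},
    {"x":0,"y":0,"z":0,"ax":0,"ay":0,"az":0,"gripper":8.5},
    {"x":0,"y":0,"z":0,"ax":0,"ay":0,"az":0,"gripper":8.5},
    {"x":0,"y":0,"z":0,"ax":0,"ay":0,"az":0,"gripper":8.5},
    {"x":0,"y":0,"z":-4,"ax":0,"ay":0,"az":0,"gripper":8.5},
    {"x":0,"y":0,"z":-9,"ax":0,"ay":0,"az":0,"gripper":8.5},
    {"x":0,"y":0,"z":-14,"ax":0,"ay":0,"az":0,"gripper":8.5}
  ]
}}

```text
t: 17.8
position: [0.4377, 0.2541, 0.1518]
eef_rot: [[0.981, -0.192, -0.001], [-0.192, -0.981, -0.001], [-0.001, 0.001, -1.0]]
ft_force: [0.9, 1.4, -0.6]
opening: 0.085
grasp_force: 0.0
```

Call:
{"api": "arm_command", "payload": {
  "targets": [
    {"x":5.8,"y":15.2,"z":0,"ax":0,"ay":0,"az":-22.6,"gripper":8.5},
    {"x":5.8,"y":15.2,"z":0,"ax":0,"ay":0,"az":-22.6,"gripper":8.5},
    {"x":5.8,"y":15.2,"z":0,"ax":0,"ay":0,"az":-22.6,"gripper":8.5},
    {"x":5.8,"y":15.2,"z":0,"ax":0,"ay":0,"az":-22.6,"gripper":8.5},
    {"x":5.8,"y":15.2,"z":0,"ax":0,"ay":0,"az":-22.6,"gripper":8.5},
    {"x":5.8,"y":15.2,"z":0,"ax":0,"ay":0,"az":-22.6,"gripper":8.5},
    {"x":5.8,"y":15.2,"z":0,"ax":0,"ay":0,"az":-22.6,"gripper":8.5},
    {"x":5.8,"y":15.2,"z":0,"ax":0,"ay":0,"az":-22.6,"gripper":8.5}
  ]
}}

```text
t: 18.6
position: [0.4658, 0.095, 0.1503]
eef_rot: [[0.98, 0.201, -0.0], [0.201, -0.98, 0.0], [-0.0, -0.0, -1.0]]
ft_force: [-0.0, 0.2, -0.3]
opening: 0.0849
grasp_force: 0.0
```

```bash
python3 -c "
from h import *
for i in range(2): capture('wrist')
s=observe();im=capture('wrist');cv2.imwrite('pics/w7.png',im[:,:,::-1])
p=fitbox(im,'dark',(190,320,90,225),.060,.044,(0,.018),.467,.094,11.5,s)
delta(p[0]/1e3,p[1]/1e3,.005,np.degrees(p[2]*.02))
"
```

```text
fit [0.469  0.0953] yaw 11.8 IoU 0.943
t 18.75 p [0.4659 0.0948 0.1504] yaw 11.6 open 0.0846 | shift cm [3.200e-01 1.000e-02 1.454e+01] turn [-0.    0.01 -0.22]
```

View pics/w7.png

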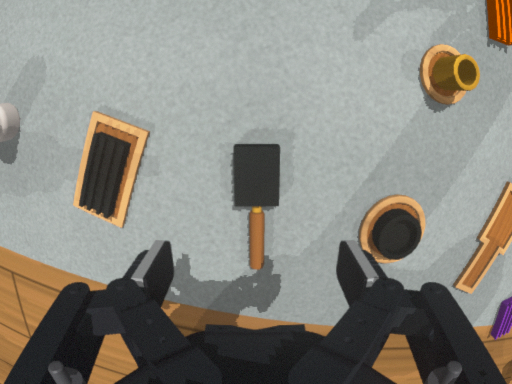

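The roller sits in the oblong nest (110,170), the dish in the large nest (392,230) and the cup in the small nest (448,73). The paddle blade at (257,175) is aligned with the gripper; I grip it 7.5 mm towards the handle from the blade centre.

Call:
{"api": "arm_command", "payload": {
  "targets": [
    {"x":-0.4,"y":0,"z":13.7,"ax":0,"ay":0,"az":-0.2,"gripper":8.5},
    {"x":-0.4,"y":0,"z":13.7,"ax":0,"ay":0,"az":-0.2,"gripper":8.5},
    {"x":-0.4,"y":0,"z":13.7,"ax":0,"ay":0,"az":-0.2,"gripper":8.5},
    {"x":-0.4,"y":0,"z":14.5,"ax":0,"ay":0,"az":-0.2,"gripper":8.5},
    {"x":-0.4,"y":0,"z":14.5,"ax":0,"ay":0,"az":-0.2,"gripper":8.5},
    {"x":-0.4,"y":0,"z":14.5,"ax":0,"ay":0,"az":-0.2,"gripper":8.5}
  ]
}}

```text
t: 19.35
position: [0.463, 0.0935, 0.0067]
eef_rot: [[0.979, 0.204, 0.002], [0.204, -0.979, 0.0], [0.002, 0.0, -1.0]]
ft_force: [0.4, 0.1, 0.0]
opening: 0.0851
grasp_force: 0.0
```

Call:
{"api": "arm_command", "payload": {
  "targets": [
    {"x":0,"y":0,"z":0,"ax":0,"ay":0,"az":0,"gripper":3.5},
    {"x":0,"y":0,"z":0,"ax":0,"ay":0,"az":0,"gripper":3.5},
    {"x":0,"y":0,"z":0,"ax":0,"ay":0,"az":0,"gripper":3.5},
    {"x":0,"y":0,"z":0,"ax":0,"ay":0,"az":0,"gripper":3.5},
    {"x":0,"y":0,"z":0,"ax":0,"ay":0,"az":0,"gripper":3.5},
    {"x":0,"y":0,"z":0,"ax":0,"ay":0,"az":0,"gripper":3.5},
    {"x":0,"y":0,"z":0,"ax":0,"ay":0,"az":0,"gripper":3.5}
  ],
  "grip_force": 50
}}

```text
t: 20.05
position: [0.4627, 0.0934, 0.0065]
eef_rot: [[0.979, 0.203, 0.002], [0.203, -0.979, 0.0], [0.002, 0.0, -1.0]]
ft_force: [-2.3, 0.4, 21.0]
opening: 0.0428
grasp_force: 48.1
```

```bash
python3 -c "
from h import *
s=observe();R=np.array(s['eef_rot']);c=np.array([.469,.0953])
off=R[:2,0]@(np.array(s['position'][:2])-c)+.0375;print('grip x on paddle',off,s['grasp_force'])
a=np.radians(-13.4);x,y=.4428+off*np.cos(a),-.256+off*np.sin(a);print(x,y)
delta(x,y,.08,-13.4)"
```

```text
grip x on paddle 0.03094575803575495 48.083712458610535
0.47290328695008704 -0.2631716145468237
t 20.05 p [0.4627 0.0934 0.0065] yaw 11.7 open 0.0428 | shift cm [-6.24 35.12 -7.36] turn [-1.000e-02 -1.000e-01  2.514e+01]
```

Call:
{"api": "arm_command", "payload": {
  "targets": [
    {"x":0,"y":0,"z":-3.5,"ax":0,"ay":0,"az":0,"gripper":3.5},
    {"x":0,"y":0,"z":-7,"ax":0,"ay":0,"az":0,"gripper":3.5},
    {"x":-6.2,"y":35.1,"z":-7,"ax":0,"ay":0,"az":25,"gripper":3.5},
    {"x":-6.2,"y":35.1,"z":-7,"ax":0,"ay":0,"az":25,"gripper":3.5},
    {"x":-6.2,"y":35.1,"z":-7,"ax":0,"ay":0,"az":25,"gripper":3.5},
    {"x":-6.2,"y":35.1,"z":-7,"ax":0,"ay":0,"az":25,"gripper":3.5},
    {"x":-6.2,"y":35.1,"z":-7,"ax":0,"ay":0,"az":25,"gripper":3.5},
    {"x":-6.2,"y":35.1,"z":-7,"ax":0,"ay":0,"az":25,"gripper":3.5},
    {"x":-6.2,"y":35.1,"z":-7,"ax":0,"ay":0,"az":25,"gripper":3.5},
    {"x":-6.2,"y":35.1,"z":-7,"ax":0,"ay":0,"az":25,"gripper":3.5}
  ]
}}

```text
t: 21.05
position: [0.4735, -0.2686, 0.076]
eef_rot: [[0.972, -0.233, 0.003], [-0.233, -0.972, -0.003], [0.003, 0.002, -1.0]]
ft_force: [-0.2, 2.1, -1.6]
opening: 0.0422
grasp_force: 54.4
```

```bash
python3 -c "
from h import *
for i in range(2): capture('wrist')
delta(.4729,-.2632,.0105,-13.4)
s=observe();im=capture('wrist');out=im[:,:,::-1].copy();print(s['grasp_force'])
def poly(o,yaw,pts,z,col):
  c,n=np.cos(yaw),np.sin(yaw)
  cv2.polylines(out,[np.int32(np.round([proj_wrist([o[0]+c*a-n*b,o[1]+n*a+c*b,z],s) for a,b in pts]))],True,col,1)
N=[(-.0825,-.023),(-.0825,.023),(-.0075,.023),(-.0075,.037),(.0825,.037),(.0825,-.037),(-.0075,-.037),(-.0075,-.023)]
poly((.4428,-.256),np.radians(-13.4),N,.008,(0,0,255))
R=s['eef_rot'];yaw=np.arctan2(R[1][0],R[0][0]);o=np.array(s['position'][:2])-.031*np.array(R)[:2,0]
poly(o,yaw,[(.0075,-.022),(.0075,.022),(.0675,.022),(.0675,-.022)],s['position'][2]-.0065+.018,(255,0,0))
cv2.imwrite('pics/w8.png',out)
"
```

```text
t 21.15 p [ 0.4727 -0.2645  0.0755] yaw -13.4 open 0.0423 | shift cm [-0.01 -0.13  6.5 ] turn [ 0.01 -0.03 -0.  ]
54.386093616485596
```

View pics/w8.png

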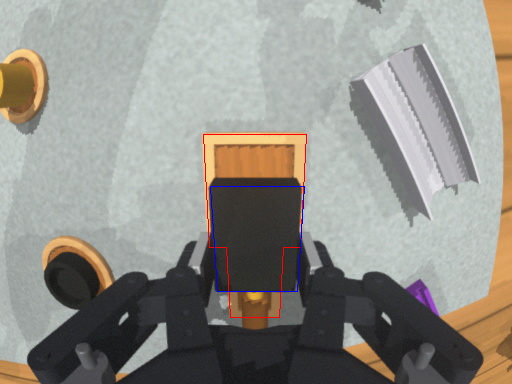

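The red outline matches the paddle nest, and the held blade matches its blue prediction, centred on the nest axis. The trough at (415,125) is well clear.

Call:
{"api": "arm_command", "payload": {
  "targets": [
    {"x":0,"y":-0.1,"z":4,"ax":0,"ay":0,"az":0,"gripper":3.5},
    {"x":0,"y":-0.1,"z":5.5,"ax":0,"ay":0,"az":0,"gripper":3.5},
    {"x":0,"y":-0.1,"z":6.2,"ax":0,"ay":0,"az":0,"gripper":3.5},
    {"x":0,"y":-0.1,"z":6.5,"ax":0,"ay":0,"az":0,"gripper":3.5},
    {"x":0,"y":-0.1,"z":6.5,"ax":0,"ay":0,"az":0,"gripper":3.5},
    {"x":0,"y":-0.1,"z":6.5,"ax":0,"ay":0,"az":0,"gripper":3.5},
    {"x":0,"y":-0.1,"z":6.5,"ax":0,"ay":0,"az":0,"gripper":3.5}
  ]
}}

```text
t: 21.9
position: [0.4735, -0.2619, 0.0111]
eef_rot: [[0.973, -0.229, 0.001], [-0.229, -0.973, -0.001], [0.001, 0.0, -1.0]]
ft_force: [0.8, -0.2, -1.9]
opening: 0.0422
grasp_force: 54.4
```

Now release, rise and back off so the top camera sees all.

Call:
{"api": "arm_command", "payload": {
  "targets": [
    {"x":0,"y":0,"z":0,"ax":0,"ay":0,"az":0,"gripper":8.5},
    {"x":0,"y":0,"z":0,"ax":0,"ay":0,"az":0,"gripper":8.5},
    {"x":0,"y":0,"z":0,"ax":0,"ay":0,"az":0,"gripper":8.5},
    {"x":0,"y":0,"z":0,"ax":0,"ay":0,"az":0,"gripper":8.5},
    {"x":0,"y":0,"z":0,"ax":0,"ay":0,"az":0,"gripper":8.5},
    {"x":0,"y":0,"z":-4,"ax":0,"ay":0,"az":0,"gripper":8.5},
    {"x":0,"y":0,"z":-9,"ax":0,"ay":0,"az":0,"gripper":8.5},
    {"x":0,"y":0,"z":-14,"ax":0,"ay":0,"az":0,"gripper":8.5},
    {"x":0,"y":0,"z":-19,"ax":0,"ay":0,"az":0,"gripper":8.5}
  ]
}}

```text
t: 22.8
position: [0.4727, -0.2617, 0.2024]
eef_rot: [[0.973, -0.229, -0.0], [-0.229, -0.973, 0.0], [-0.0, -0.0, -1.0]]
ft_force: [1.4, -1.3, -0.5]
opening: 0.0852
grasp_force: 0.0
```

Call:
{"api": "arm_command", "payload": {
  "targets": [
    {"x":-16,"y":28,"z":0,"ax":0,"ay":0,"az":0,"gripper":8.5},
    {"x":-16,"y":28,"z":0,"ax":0,"ay":0,"az":0,"gripper":8.5},
    {"x":-16,"y":28,"z":0,"ax":0,"ay":0,"az":0,"gripper":8.5},
    {"x":-16,"y":28,"z":0,"ax":0,"ay":0,"az":0,"gripper":8.5},
    {"x":-16,"y":28,"z":0,"ax":0,"ay":0,"az":0,"gripper":8.5},
    {"x":-16,"y":28,"z":0,"ax":0,"ay":0,"az":0,"gripper":8.5},
    {"x":-16,"y":28,"z":0,"ax":0,"ay":0,"az":0,"gripper":8.5},
    {"x":-16,"y":28,"z":0,"ax":0,"ay":0,"az":0,"gripper":8.5},
    {"x":-16,"y":28,"z":0,"ax":0,"ay":0,"az":0,"gripper":8.5},
    {"x":-16,"y":28,"z":0,"ax":0,"ay":0,"az":0,"gripper":8.5}
  ]
}}

```text
t: 23.8
position: [0.2538, -0.4969, 0.2003]
eef_rot: [[0.974, -0.229, 0.0], [-0.229, -0.974, 0.001], [-0.0, -0.001, -1.0]]
ft_force: [-0.1, 0.8, -0.2]
opening: 0.0851
grasp_force: 0.0
```

```bash
python3 -c "
from h import *
im=capture('top')[:,:,::-1];cv2.imwrite('pics/t9.png',cv2.resize(im[135:285,80:430],(800,343),interpolation=cv2.INTER_CUBIC))"
```

```text
(no output)
```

View pics/t9.png

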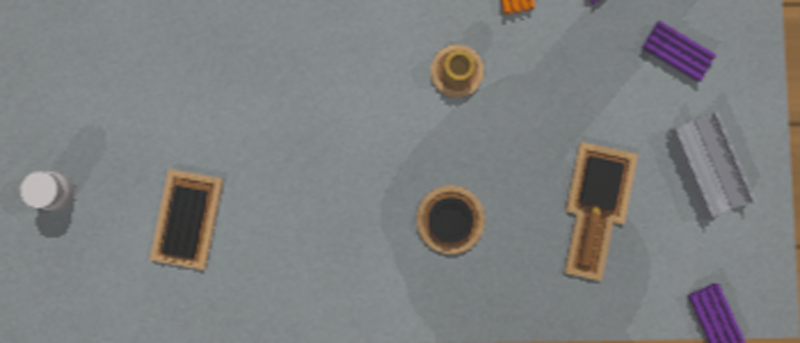

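All four tools sit in their nests: cup (458,68), dish (451,220), roller (186,222), paddle (603,210). The jar and trough are where they were. I'll look closer at the roller's lower end.

```bash
python3 -c "
from h import *
im=capture('top')[:,:,::-1];a=im[200:262,130:195];b=im[190:265,318:366]
a=cv2.resize(a,(520,500),interpolation=cv2.INTER_CUBIC);b=cv2.resize(b,(280,500),interpolation=cv2.INTER_CUBIC)
cv2.imwrite('pics/t10.png',cv2.convertScaleAbs(np.hstack([a,b]),alpha=1.6))"
```

```text
(no output)
```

View pics/t10.png

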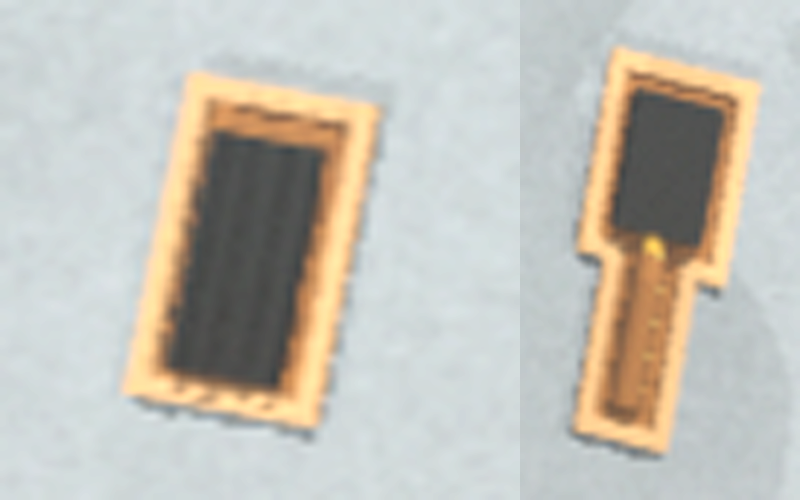

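The paddle has clear margins all round. The roller is close to the lower end of its recess: the top gap is about 12 mm and the bottom gap only 1–2 mm. I'll measure it.

Run:
```python
from h import *
im=capture('top');S=4;ox,oy=80,135
big=cv2.resize(im[135:275,80:368],None,fx=S,fy=S,interpolation=cv2.INTER_CUBIC)
for k,z in(('dark',.022),('wood',.008)):
  for c in outlines(masks(big)[k],100*S*S):
    p=(c+.5)/S-.5+[ox,oy];P=np.array([at(ray_top(*q),z) for q in p]);print(k,p.mean(0).round(),rect(P))
delta(.436,.254,.15,-11.1)
```

```text
dark [277. 231.] [434.7 -73.2  53.9  52.1  -0.8]
dark [160. 232.] [436.5 253.4  83.2  41.9 -11.1]
dark [343. 215.] [ 477.1 -260.2   62.3   45.4  -13.3]
wood [277. 231.] [435.5 -73.7  85.2  84.7  10. ]
wood [161. 231.] [440.  253.9 114.9  70.2 -11. ]
wood [341. 226.] [ 442.8 -256.   166.4   75.7  -13.4]
wood [280. 166.] [622.7 -85.2  66.8  66.7  89.6]
t 23.95 p [ 0.2539 -0.4971  0.2005] yaw -13.2 open 0.0848 | shift cm [  0.6  -77.29   5.05] turn [-0.01 -0.   -2.08]
```

Run:
```python
from h import *
im=cv2.cvtColor(cv2.imread('pics/w7.png'),cv2.COLOR_BGR2RGB)
a=np.radians(11.6);c,n=np.cos(a),np.sin(a)
s=dict(position=np.array([.4659,.0948,.1504]),eef_rot=np.array([[c,n,0],[n,-c,0],[0,0,-1]]))
fitbox(im,'dark',(72,150,110,230),.084,.038,(.004,.022),.438,.254,-11,s)
fitbox(im,'wood',(60,160,100,235),.114,.068,(.0,.008),.44,.254,-11,s)
cv2.imwrite('pics/w7c.png',cv2.resize(cv2.imread('pics/w7.png')[100:235,55:165],(490,600),interpolation=cv2.INTER_CUBIC))
```

```text
fit [0.4374 0.256 ] yaw -11.3 IoU 0.921
fit [0.4409 0.2564] yaw -10.8 IoU 0.508
```

View pics/w7c.png

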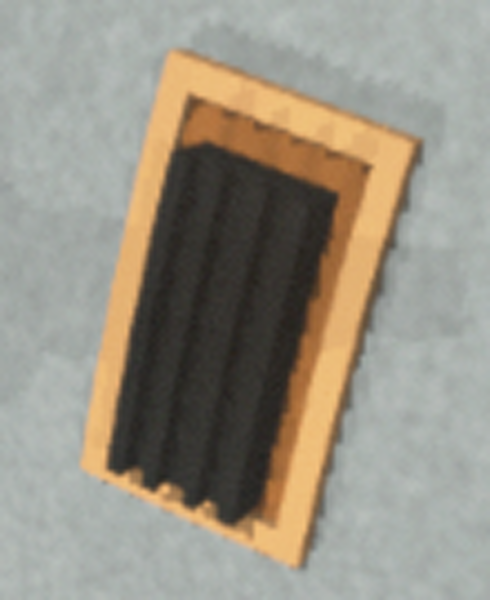

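The close crop shows the roller lying flat inside the recess. Both cameras put it 3.5 mm off centre, within the 7 mm play. Handing in.

```bash
python3 -c "
from cell import order
print(order.sign_off())"
```

```text
the job is handed in; nothing more can be done
None
```

I put the brass cup, dish mould, bead roller and paddle into their matching nests, upright and released. The camera views show all four inside their recesses and the jar and trough where they were. I handed the job in at about 24 s; no verdict came back.

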